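# Shut the spares case and lock its push-push catch

## Task

Shut the spares case for the road: slide its lid fully home and lock it with the push-push catch on the lid, so that the catch pin stays down in its hole in the case. The pin may be up or down when you start, which hardly shows, so feel for it; do not force the lid against the pin, do not press the button harder than it needs, and leave the pliers, the tape and the gas cup beside the case where they are.

Things in the scene. Friction and masses are not known exactly. Their poses are not given: they have to be found in the camera images.
- case: Grey steel spares case, 130 (x) x 260 (y) x 55 mm, fixed to the table by its magnet feet. Origin: centre of its underside, on the table. z up; +y is the way its lid shuts, -y the way it slides open. Its lower -y end wall is turned in at the top as a steel flange (top 46 mm up) with a 12 x 11.5 mm hole for the catch pin.
- lid (a joint): Opening of the steel sliding lid in m: 0 fully home against its stop, 0.12 fully open (to the case's -y). Starts 0.045 to 0.095 open. Stays where left; sliding takes 2 to 4.5 N. Its upper face is 50.5 mm above the table. With the pin down it stops against the flange's edge, about 20 mm before home.
- pull_top (a point): Middle of the top of the dark pull bar on the lid, 75 mm above the table; moves with the lid. The bar is 64 mm long along the case's x, 10 mm thick along y and stands 24 mm high on the lid; 20 mm to the case's +y of the case's origin when the lid is home. Axes as the case.
- catch_rim (a point): Catch axis at the upper rim of the catch's dark round barrel (40 mm wide, 22 mm high), 73 mm above the table; moves with the lid, 134 mm to the case's -y of the pull bar. Out of it stands the black button, 26 mm wide, flat top: 17 mm above the rim (90 above the table) when the pin is up, 11 mm (84 above the table) when it is latched down. Axes as the case.
- strike_hole (a point): Middle of the pin's hole in the case's flange, 114 mm to -y of the case's origin, 46 mm up. Catch: button and 8 mm pin are one piece; each press right down (13.5 mm below up) and release swaps pin up and down, a shorter press does nothing. It resists with 5 N, rising to 9 or 10 N, then stops on rubber. With the lid 2 to 18 mm from home the pin meets the flange and the button stops after 2 mm.
- pliers: Bystander: red-handled pliers, 178 mm long, 12 mm high, lying beside the case; origin at the middle of the underside.
- tape_roll: Bystander: roll of masking tape, 90 mm wide, 24 mm high, lying beside the case; origin at the centre of its underside.
- gas_cup: Bystander: pink ceramic gas cup, 17 mm wide, 48 mm tall, standing beside the case; origin at the centre of its underside.

How it is judged:
On the way:
1. the lid is slid fully home (value of joint lid below 0.0025 m), for 0.1 s.
At the end, for the whole second after the job is handed in: the lid is home within 3 mm, and the catch is latched with its pin down in the flange's hole, the pin's tip 1.5 to 6.5 mm below the flange's top (about 4 mm when latched) (value of joint lid below 0.003 m and z of catch_pin in the frame of case between 0.0455 and 0.0505 m); the robot touches nothing.
It fails at once if the lid is forced against the catch pin (contact force between catch_pin and strike_lip above 25 N).
It fails at once if the button is struck or pressed with over 40 N (contact force between the fingers and catch_c0 above 40 N).
It fails at once if the pliers, the tape or the gas cup are moved (distance of any of pliers, tape_roll, gas_cup from where it was at the start of the episode above 0.015 m).
It also fails if it takes over 51 s, if anything falls off the work surface, if the arm or the gripper's body presses on something with over 40 N, if the wrist force passes 120 N, or if a joint passes its speed limit or range.

## Robot

A 6-joint arm with a two-finger parallel gripper is mounted at the origin on a cart in front of the work surface, level with it; the furniture and walls round the work are solid. World frame = base frame: x ahead of the robot, y to its left, z up, the work surface at z = 0. Lengths are in m, angles in rad, forces in N, time in s.
With the tool pointing down it reaches from about 0.3 to 0.775 m from the base axis. Payload 14.6 kg.
Tool frame: the origin (TCP) lies at the centre of the arm's flange, where the gripper is bolted on; the fingertips stand 199 mm ahead of it and the grasp point (between the pads) lies 180 mm ahead of it; z points along the fingers, y is the line along which they close (so a half turn about z gives the same grasp; the last joint's range is limited). The gripper opens to 94 mm and grips with 3 to 60 N. Pads are 16 mm wide; open, the fingers measure 119 mm over their backs; the gripper's body (75 mm by 177 mm) begins 78 mm behind the grasp point.
Start: joints at [-1.35, 0.3, 1.521, -0, 1.321, -0.067], TCP at [0.156, -0.527, 0.405] pointing down, gripper open.
Joint ranges: [-3.03, 3.03], [-0.79, 2.21], [0.23, 2.52], [-1.04, 4.18], [0, 3.07], [-2.55, 2.55]. Speed limits (rad/s): [2.22, 2.22, 2.57, 3.14, 3.14, 3.14].

## Interface

Orientations are given as [roll, pitch, yaw] about the fixed x, y, z axes, in that order (R = Rz(yaw) Ry(pitch) Rx(roll)).
In Python, from station import ctrl gives the robot as it stands. The module is installed in compiled form; this text tells all that it offers.
- The arm moves only by the tool servo_tool, never from a script. Its argument "motion" is a list of rows, each a list of 5 numbers: the closure, from 0 (fully open) to 1 (shut), then the shift along the world's x, y, z in cm, then the turn about the world's z in degrees. A call has 1 to 20 rows; each row is the pose to reach, as a shift and turn from the pose commanded when the call began; what a row does not reach only later rows make up. A row lasts 1/8 s, in which the tool goes at most 62.5 mm and 10.7 degrees, less where a joint would pass 70% of its speed; a pose out of reach is approached as far as the arm can. A call with a gripper value outside its range is refused whole. The fingers move at their own pace and stop on an object; "squeeze" is the grip in N (left out, the last holds). Time passes only in rows, so rows that repeat a pose let the fingers close. It gives the time, the measured TCP pose, the force, the opening and the grip force at its end, in the units of the state.
- ctrl.get_obs(): the state, without advancing time (a new reading comes with each control period).
- ctrl.camera(name): name is "scene" or "top" or "wrist"; returns a dict with "image" (400x640x3 uint8, red, green, blue), "fx", "fy", "cx", "cy" (pixels), "camera_from_world" (4x4, takes a point from world to camera coordinates); the wrist camera has in their place "hand_eye" (4x4, takes a point from camera to tool coordinates, whose origin is the TCP and whose axes are the flange's). Camera axes: x right, y up, looking along -z (the intrinsics and any distortion apply to the point x, -y, -z); pixel columns grow to the right and rows downward; lengths in m; the calibration is good to about 2 mm. The wrist camera is an equidistant fisheye: a pixel r from the principal point sees the ray r / f radians off the axis. A picture is of the moment at which its call begins: read the wrist's pose just before it. There is no depth.
- ctrl.hand_in(): hands the job in; it is judged then, once.
The state is a dict: "time_s": time; "qpos": joint angles; "joint_vel": joint speeds; "tau": joint torques, N m; "ee_pos": TCP position; "eef_rot": TCP orientation; "force": force on the tool from outside, world axes, zero at the start; "moment": the same for the moment, N m; "grip_width": finger opening in m; "grip_force": force on a finger pad.
Only numpy, scipy, OpenCV 4.12 (cv2) and the standard library are available. Lean on these libraries where they do the work, as an engineer would, in place of code of your own. Each camera call takes 0.05 s, during which the arm holds its last target. There are 200 camera calls.

## Working session

There is one attempt and no reset: what is moved stays moved. The work goes in short steps, Python scripts to look and compute and a tool call to move; the robot and the scene stay as the last step left them, time stands still between calls to the robot, and variables do not carry over. Pictures are saved under pics/ and viewed, at most 10 in all, crops included, and the job is handed in when it is done.

Besides the shell and the picture viewer there is one more tool, called after "Emit:" by a JSON object that holds its "method" and its "body". servo_tool: Moves the arm, as the interface text tells. Its arguments: {"type":"object","properties":{"motion":{"type":"array","items":{"type":"array","items":{"type":"number"}}},"squeeze":{"type":"number"}},"required":["motion"]}

```bash
mkdir -p pics; cat > h.py <<'E'
import numpy as np, cv2
from station import ctrl
def snap(n,f):
    c=ctrl.camera(n); cv2.imwrite(f'pics/{f}.png',c['image'][:,:,::-1]); np.save(f'{f}.npy',c,allow_pickle=True); return c
def ray(c,u,v,z):
    M=np.linalg.inv(c['camera_from_world']); d=M[:3,:3]@np.array([(u-c['cx'])/c['fx'],-(v-c['cy'])/c['fy'],-1]); o=M[:3,3]
    return o+d*(z-o[2])/d[2]
def load(f): return np.load(f'{f}.npy',allow_pickle=True).item()
def proj(c,p):
    q=c['camera_from_world']@np.append(p,1); return c['cx']+c['fx']*q[0]/-q[2], c['cy']-c['fy']*q[1]/-q[2]
E
python3 - <<'E'
from h import *
for n in('top','scene'):
    c=snap(n,n+'0'); print(n,c['fx'],c['cx'],c['cy'],c['camera_from_world'].round(3).tolist())
print(ctrl.get_obs())
E
```

```text
top 436.3591892559386 318.0322905911527 196.25233417547489 [[-0.022, -1.0, 0.003, 0.046], [0.996, -0.022, 0.092, -0.621], [-0.092, 0.005, 0.996, -0.868], [0.0, 0.0, 0.0, 1.0]]
scene 455.63629078731503 323.4407857411443 202.64253648360474 [[-0.659, -0.752, -0.015, 0.443], [0.531, -0.479, 0.699, -0.349], [-0.534, 0.452, 0.715, -0.609], [0.0, 0.0, 0.0, 1.0]]
{'time_s': 0.1, 'qpos': array([-1.34962624e+00,  3.00406619e-01,  1.52151450e+00,  1.40149341e-05,
        1.32069635e+00, -6.66192955e-02]), 'joint_vel': array([ 0.00033826, -0.00235315, -0.00178568,  0.00064893, -0.00062485,
       -0.00081862]), 'tau': array([ 2.00384588e-03, -5.32635927e+01, -3.53280866e+01,  7.09961937e-02,
        2.34805467e-02, -6.08176993e-05]), 'ee_pos': array([ 0.15608975, -0.52735535,  0.40414976]), 'eef_rot': array([-3.14057101e+00, -8.17673645e-05,  2.87785862e-01]), 'force': array([0.23330556, 0.97920768, 0.31770618]), 'moment': array([-0.02845553, -0.01658655, -0.02145006]), 'grip_force': 0.0, 'grip_width': 0.09429444947759694}
```

View pics/top0.png

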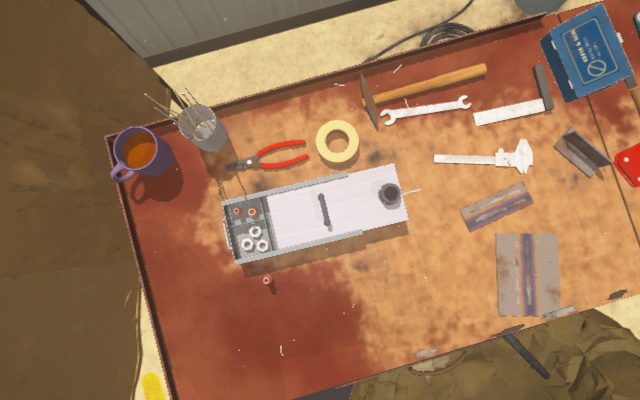

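View pics/scene0.png

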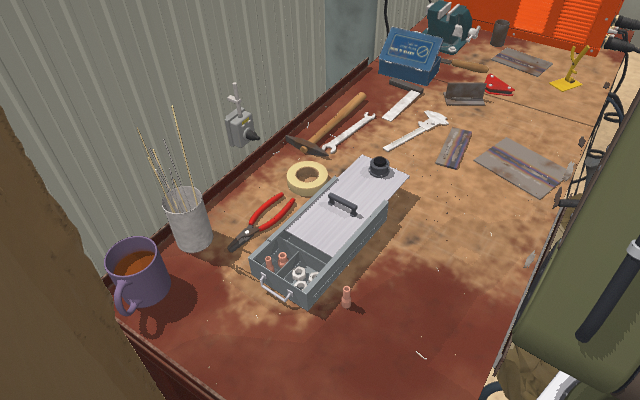

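The top view shows the case with the pull bar at about (324,212), the catch at (390,195), and the open end to the left. The tape is at (337,142), the pliers at (270,155) and the gas cup at (267,283). I'll enlarge both views for measuring.

```bash
python3 - <<'E'
import cv2
a=cv2.imread('pics/top0.png')[155:275,215:415]; cv2.imwrite('pics/t1.png',cv2.resize(a,None,fx=4,fy=4,interpolation=2))
a=cv2.imread('pics/scene0.png')[145:305,245:415]; cv2.imwrite('pics/s1.png',cv2.resize(a,None,fx=3.5,fy=3.5,interpolation=2))
E
```

```text
(no output)
```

View pics/t1.png

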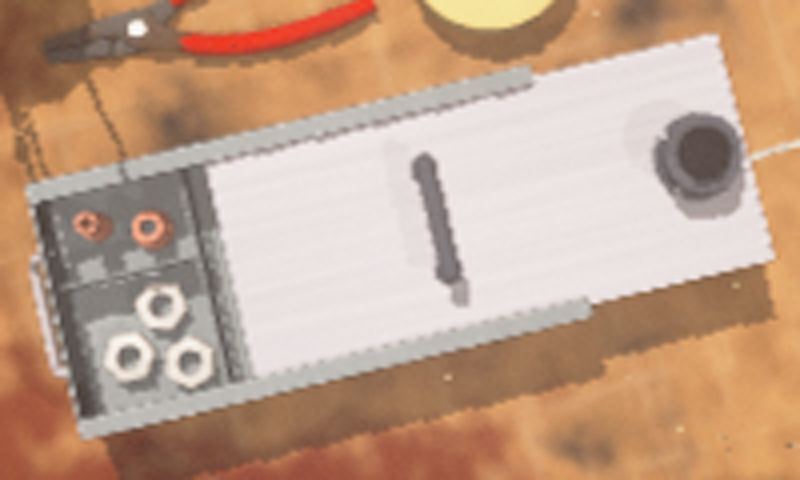

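View pics/s1.png

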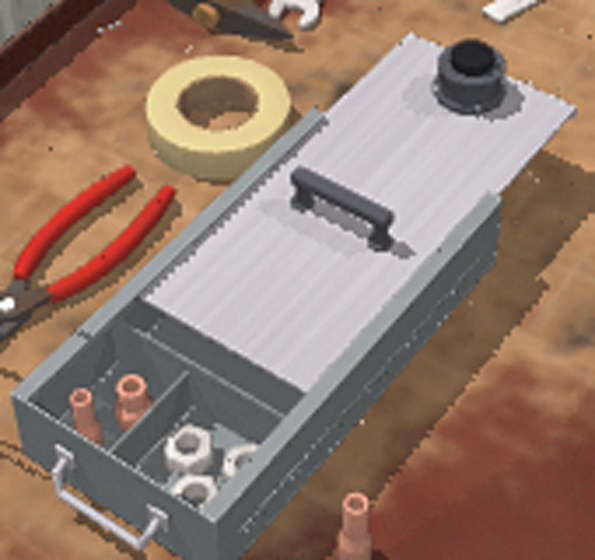

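The crops show the rail corners at about (30,187), (530,70), (85,437) and (592,308) in t1. The pull bar runs from (425,160) to (449,280), and the button top is at (707,154).

```bash
python3 - <<'E'
from h import *
t=load('top0'); s=load('scene0')
T=lambda u,v,z: ray(t,u/4+215-.4,v/4+155-.4,z)
S=lambda u,v,z: ray(s,u/3.5+245-.4,v/3.5+145-.4,z)
A,B,C,D=[T(*p,.055) for p in((30,187),(530,70),(85,437),(592,308))]
print('corners',A,B,C,D)
print('lens',np.linalg.norm(A-B),np.linalg.norm(C-D),np.linalg.norm(A-C),np.linalg.norm(B-D))
d=(A-B)+(C-D); yaw=np.arctan2(d[1],d[0])-np.pi/2; print('yaw',np.degrees(yaw), 'by AB,CD,bar',[np.degrees(np.arctan2(e[1],e[0]))-90 for e in(A-B,C-D)])
p,q=T(425,158,.075),T(449,282,.075); print('bar',(p+q)/2,np.linalg.norm(p-q),np.degrees(np.arctan2(*(p-q)[1::-1])))
p,q=S(301,178,.075),S(385,217,.075); print('bar scene',(p+q)/2,np.linalg.norm(p-q),np.degrees(np.arctan2(*(p-q)[1::-1])))
for z in(.084,.09): print(z,'btn',T(707,154,z),S(472,58,z))
bar=T(437,220,.075)
y=np.array([-np.sin(yaw),np.cos(yaw)]); cen=(A+B+C+D)[:2]/4
print('y',y,'cen',cen,'lid',.02-(bar[:2]-cen)@y, 'home bar',cen+.02*y,'strike',cen-.114*y,'x-off',(bar[:2]-cen)@[y[1],-y[0]])
print('cup',T(208,510,.048), ray(s,346,288,.048), 'tape',ray(t,337,142,.024))
E
```

```text
corners [0.61323927 0.22341184 0.055     ] [ 0.66663259 -0.02694236  0.055     ] [0.48949476 0.19664957 0.055     ] [ 0.54715209 -0.05428686  0.055     ]
lens 0.2559845180460283 0.25747516089323513 0.1266053784996465 0.12256961190821206
yaw 12.490978588110437 by AB,CD,bar [np.float64(12.039165281731954), np.float64(12.940176084441887)]
bar [0.59128623 0.02176085 0.075     ] 0.06138299979816985 9.616133227809625
bar scene [0.58741386 0.02605541 0.075     ] 0.05352456601233059 14.574127053643606
0.084 btn [ 0.61967481 -0.10900873  0.084     ] [ 0.61372069 -0.10027907  0.084     ]
0.09 btn [ 0.61910026 -0.10796197  0.09      ] [ 0.60911713 -0.09487109  0.09      ]
y [-0.21628589  0.97633007] cen [0.57912968 0.08470805] lid 0.08408153773594554 home bar [0.57480396 0.10423465] strike [ 0.60378627 -0.02659358] x-off -0.0018451973820840892
cup [0.45209646 0.13749393 0.048     ] [0.45453726 0.14084909 0.048     ] tape [ 0.73507676 -0.00991396  0.024     ]
```

Emit:
{"method": "servo_tool", "body": {"motion": [[1,5,4.5,0,-1],[1,10,9,0,-2],[1,15,13.5,0,-3],[1,20,18,0,-4],[1,25,22.5,0,-4],[1,30,27,0,-4],[1,35,31.5,0,-4],[1,40,36,0,-4],[1,44,40,0,-4],[1,46.2,42,-4,-4],[1,46.2,42,-8,-4],[1,46.2,42,-9,-4],[1,46.2,42,-9,-4],[1,46.2,42,-9,-4]], "squeeze": 20}}

```text
time_s: 1.85
ee_pos: [0.618, -0.1081, 0.3169]
eef_rot: [3.14, -0.003, 0.217]
force: [-0.1, -0.2, 0.5]
grip_width: 0.0007
grip_force: 0.0
```

```bash
python3 - <<'E'
from h import *
o=ctrl.get_obs(); print(o['time_s'],o['ee_pos'],o['eef_rot'],o['force'])
c=snap('scene','s2'); a=c['image'][120:270,270:470,::-1]; cv2.imwrite('pics/s2c.png',cv2.resize(a,None,fx=4,fy=4))
E
```

```text
1.85 [ 0.6180162  -0.10813901  0.31690335] [ 3.14025827e+00 -2.72007339e-03  2.16968172e-01] [-0.11470213 -0.24361772  0.50750654]
```

View pics/s2c.png

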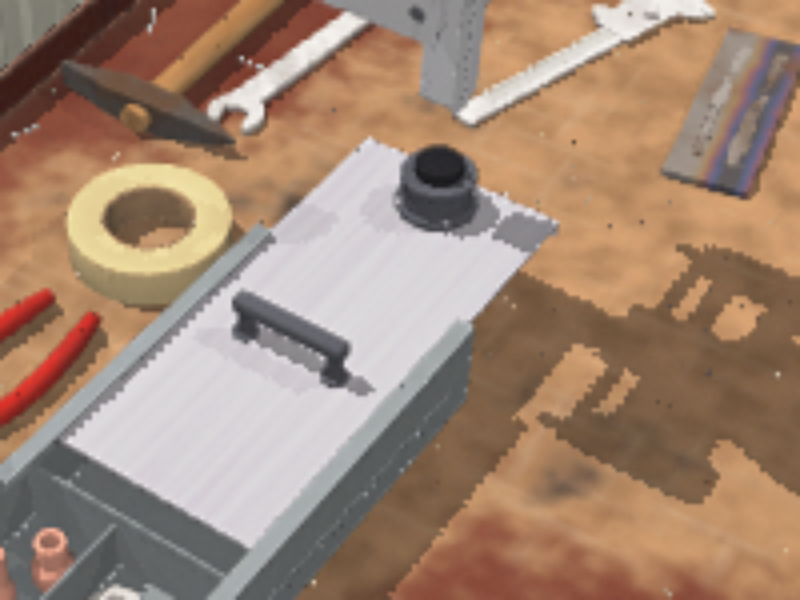

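The scene view shows the closed fingertips at crop (455,108), above the button at (440,160) and about 4 mm off to the right. I'll correct that and feel downward.

Emit:
{"method": "servo_tool", "body": {"motion": [[1,0,0.4,-0.5,0],[1,0,0.4,-1.2,0],[1,0,0.4,-1.8,0],[1,0,0.4,-2.0,0],[1,0,0.4,-2.0,0],[1,0,0.4,-2.0,0]]}}

```text
time_s: 2.65
ee_pos: [0.6181, -0.1034, 0.2949]
eef_rot: [3.141, -0.0, 0.218]
force: [0.3, 1.2, 0.3]
grip_width: 0.0008
grip_force: 0.0
```

Emit:
{"method": "servo_tool", "body": {"motion": [[1,0,0,-0.2,0],[1,0,0,-0.4,0],[1,0,0,-0.6,0],[1,0,0,-0.8,0],[1,0,0,-0.8,0],[1,0,0,-0.8,0]]}}

```text
time_s: 3.4
ee_pos: [0.6181, -0.1034, 0.2867]
eef_rot: [3.142, -0.0, 0.218]
force: [-0.4, -0.2, -0.8]
grip_width: 0.0003
grip_force: 0.0
```

Emit:
{"method": "servo_tool", "body": {"motion": [[1,0,0,-0.2,0],[1,0,0,-0.4,0],[1,0,0,-0.6,0],[1,0,0,-0.6,0],[1,0,0,-0.6,0]]}}

```text
time_s: 4.03
ee_pos: [0.6181, -0.1034, 0.2807]
eef_rot: [3.142, -0.0, 0.218]
force: [0.1, 0.0, -0.7]
grip_width: 0.0011
grip_force: 0.0
```

Emit:
{"method": "servo_tool", "body": {"motion": [[1,0,0,-0.1,0],[1,0,0,-0.2,0],[1,0,0,-0.2,0],[1,0,0,-0.2,0]]}}

```text
time_s: 4.53
ee_pos: [0.6181, -0.1034, 0.2793]
eef_rot: [3.141, -0.001, 0.218]
force: [-2.7, 0.6, 6.4]
grip_width: 0.0005
grip_force: 3.2
```

```bash
python3 - <<'E'
from h import *
o=ctrl.get_obs(); print(o['time_s'],o['ee_pos'],o['force'],o['moment'],o['tau'])
c=snap('scene','s3'); a=c['image'][120:220,330:463,::-1]; cv2.imwrite('pics/s3c.png',cv2.resize(a,None,fx=6,fy=6,interpolation=2))
E
```

```text
4.525 [ 0.61814649 -0.10335482  0.2793367 ] [-2.74232263  0.56796745  6.44222081] [0.06590829 0.4769119  0.00976089] [-4.63306904e-02 -6.24987817e+01 -3.13055599e+01  6.03235653e-02
 -7.34982267e-01 -5.19326404e-04]
```

View pics/s3c.png

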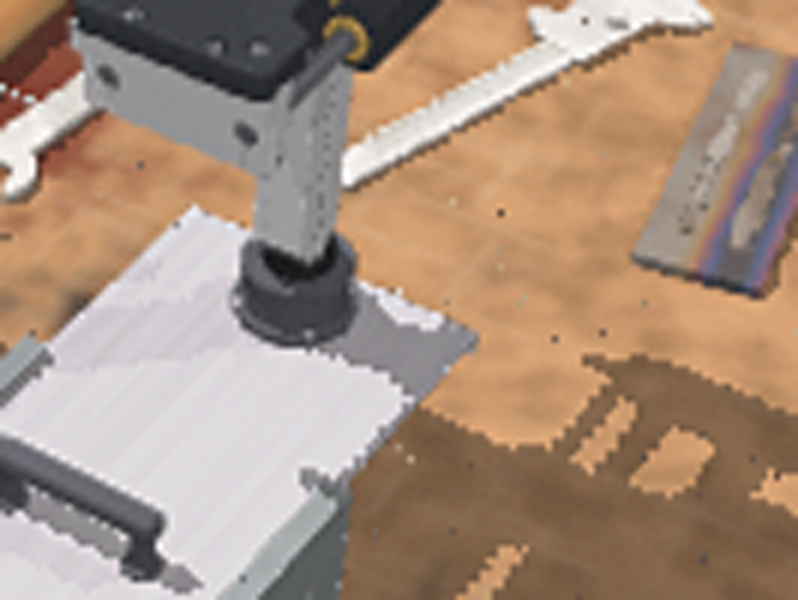

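The fingertips sit on the button, and contact came at about 81.5 mm rather than 90, so the pin is down. I'll press it through to release it.

Emit:
{"method": "servo_tool", "body": {"motion": [[1,0,0,-0.1,0],[1,0,0,-0.2,0],[1,0,0,-0.3,0],[1,0,0,-0.4,0],[1,0,0,-0.5,0],[1,0,0,-0.5,0],[1,0,0,-0.5,0]]}}

```text
time_s: 5.45
ee_pos: [0.6182, -0.1034, 0.2753]
eef_rot: [3.141, -0.001, 0.218]
force: [-5.5, 1.7, 14.9]
grip_width: 0.0004
grip_force: 7.2
```

Emit:
{"method": "servo_tool", "body": {"motion": [[1,0,0,-0.05,0],[1,0,0,-0.1,0],[1,0,0,-0.1,0]]}}

```text
time_s: 5.82
ee_pos: [0.6182, -0.1034, 0.2749]
eef_rot: [3.141, -0.001, 0.218]
force: [-8.8, 1.4, 19.7]
grip_width: 0.0006
grip_force: 10.1
```

Emit:
{"method": "servo_tool", "body": {"motion": [[1,0,0,0.3,0],[1,0,0,0.6,0],[1,0,0,0.9,0],[1,0,0,1.1,0],[1,0,0,1.2,0],[1,0,0,1.2,0],[1,0,0,1.2,0]]}}

```text
time_s: 6.7
ee_pos: [0.6182, -0.1035, 0.2848]
eef_rot: [3.141, -0.0, 0.218]
force: [-0.1, -1.1, 4.5]
grip_width: 0.0005
grip_force: 2.5
```

The button followed up to 86 mm, still pushing with 4.5 N, so the pin is up. Next I'll go behind the pull bar.

Emit:
{"method": "servo_tool", "body": {"motion": [[1,0,0,1.5,0],[1,0,0,3,0],[1,-0.8,3,3,0],[1,-1.8,7,3,0],[1,-2.2,9.7,3,0],[1,-2.2,9.7,2,0],[1,-2.2,9.7,0,0],[1,-2.2,9.7,-1.5,0],[1,-2.2,9.7,-2.4,0],[1,-2.2,9.7,-2.4,0],[1,-2.2,9.7,-2.4,0]]}}

```text
time_s: 8.07
ee_pos: [0.5963, -0.0065, 0.2612]
eef_rot: [3.141, -0.001, 0.218]
force: [-0.8, 0.6, 0.2]
grip_width: 0.0006
grip_force: 0.0
```

```bash
python3 - <<'E'
from h import *
o=ctrl.get_obs(); print(o['ee_pos'],o['force'])
c=snap('scene','s4'); a=c['image'][120:270,270:470,::-1]; cv2.imwrite('pics/s4c.png',cv2.resize(a,None,fx=4,fy=4,interpolation=2))
E
```

```text
[ 0.59628072 -0.00649014  0.26122817] [-0.7876457   0.63598801  0.23222377]
```

View pics/s4c.png

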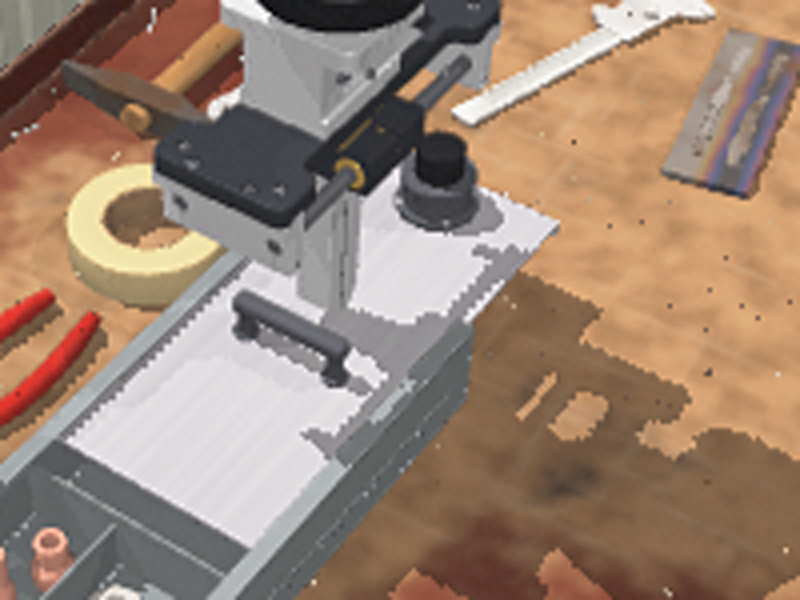

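The button now clearly stands taller at (440,160), and the fingers are just behind the bar. I'll push the lid.

Emit:
{"method": "servo_tool", "body": {"motion": [[1,-0.1,0.5,0,0],[1,-0.2,1.0,0,0],[1,-0.3,1.4,0,0],[1,-0.4,1.9,0,0],[1,-0.55,2.5,0,0],[1,-0.7,3.1,0,0],[1,-0.8,3.7,0,0],[1,-0.95,4.3,0,0],[1,-1.1,4.9,0,0],[1,-1.2,5.5,0,0],[1,-1.35,6.1,0,0],[1,-1.5,6.7,0,0],[1,-1.6,7.2,0,0],[1,-1.7,7.6,0,0],[1,-1.7,7.6,0,0]]}}

```text
time_s: 10.0
ee_pos: [0.5789, 0.07, 0.2604]
eef_rot: [-3.141, 0.001, 0.218]
force: [0.1, -0.2, -0.4]
grip_width: 0.0006
grip_force: 0.0
```

Emit:
{"method": "servo_tool", "body": {"motion": [[1,-0.1,0.4,0,0],[1,-0.2,0.8,0,0],[1,-0.25,1.1,0,0],[1,-0.3,1.3,0,0]]}}

```text
time_s: 10.5
ee_pos: [0.576, 0.0828, 0.2604]
eef_rot: [-3.142, 0.001, 0.218]
force: [-0.4, -4.0, -2.0]
grip_width: 0.0006
grip_force: 1.6
```

```bash
python3 - <<'E'
from h import *
t=snap('top','t5'); o=ctrl.get_obs(); print(o['ee_pos'],o['force'])
a=t['image'][155:275,215:415,::-1]; cv2.imwrite('pics/t5c.png',cv2.resize(a,None,fx=4,fy=4,interpolation=2))
E
```

```text
[0.57594943 0.08299163 0.26048983] [ 0.23964595 -1.85318637 -0.08673107]
```

View pics/t5c.png

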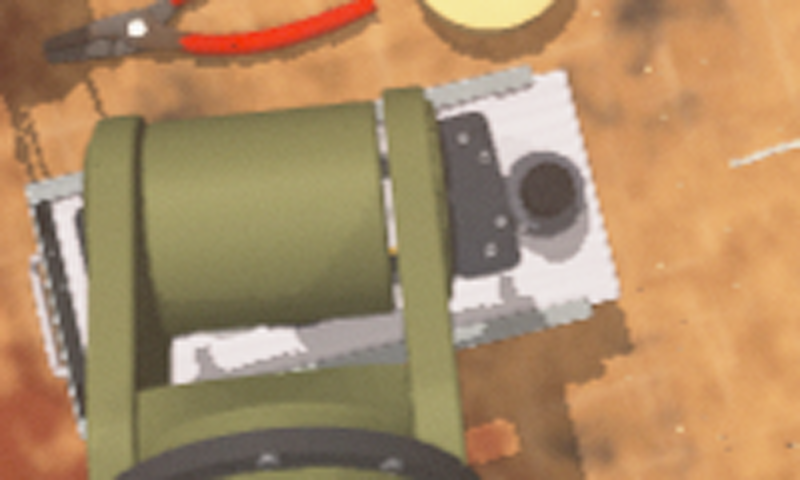

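The button is now at crop (549,188), about 73 mm along, so roughly 10 mm remain. I'll carry on gently.

Emit:
{"method": "servo_tool", "body": {"motion": [[1,-0.05,0.2,0,0],[1,-0.1,0.4,0,0],[1,-0.13,0.6,0,0],[1,-0.15,0.7,0,0]]}}

```text
time_s: 11.05
ee_pos: [0.5746, 0.0893, 0.2606]
eef_rot: [3.14, 0.0, 0.218]
force: [1.1, -13.2, -1.1]
grip_width: 0.0002
grip_force: 6.2
```

Emit:
{"method": "servo_tool", "body": {"motion": [[1,-0.02,0.1,0,0],[1,-0.04,0.2,0,0],[1,-0.06,0.3,0,0]]}}

```text
time_s: 11.42
ee_pos: [0.5744, 0.0903, 0.2607]
eef_rot: [3.136, 0.0, 0.217]
force: [4.1, -32.1, -2.8]
grip_width: 0.0002
grip_force: 16.0
```

Emit:
{"method": "servo_tool", "body": {"motion": [[1,-0.02,0.1,0,0],[1,-0.04,0.2,0,0]]}}

```text
time_s: 11.68
ee_pos: [0.5743, 0.091, 0.2607]
eef_rot: [3.134, 0.0, 0.217]
force: [5.4, -44.9, -3.3]
grip_width: 0.0004
grip_force: 22.5
```

The lid is hard against its stop, with the force rising in place. I'll back off, rise, and locate the button.

Emit:
{"method": "servo_tool", "body": {"motion": [[1,0.1,-0.5,0,0],[1,0.3,-1.2,0,0],[1,0.3,-1.2,2,0],[1,0.3,-1.2,4.5,0],[1,0.3,-1.2,5.5,0],[1,0.3,-1.2,5.5,0]]}}

```text
time_s: 12.42
ee_pos: [0.5766, 0.0828, 0.3159]
eef_rot: [-3.141, -0.001, 0.218]
force: [0.2, -0.4, -0.4]
grip_width: 0.0001
grip_force: 0.0
```

```bash
python3 - <<'E'
from h import *
o=ctrl.get_obs(); print(o['time_s'],o['ee_pos'],o['force'])
def btn(c,u,v,r=14):
    g=c['image'].max(2)[v-r:v+r,u-r:u+r]; m=(g<62).astype(np.uint8)
    n,l,s,ce=cv2.connectedComponentsWithStats(m); i=1+np.argmax(s[1:,4]); return ce[i]+[u-r,v-r], s[i]
t0=load('top0'); p,s=btn(t0,391,193); print(p,s,ray(t0,*p,.083))
t=snap('top','t6'); p,s=btn(t,345,203); print(p,s,ray(t,*p,.09))
E
```

```text
12.425 [0.57660215 0.08280157 0.31590481] [ 0.18126363 -0.39172254 -0.44761773]Traceback (most recent call last):
  File "<stdin>", line 6, in <module>
  File "<stdin>", line 5, in btn
    return _wrapfunc(a, 'argmax', axis=axis, out=out, **kwds)
    return bound(*args, **kwds)
ValueError: attempt to get argmax of an empty sequence
```

```bash
python3 - <<'E'
from h import *
def btn(c,u,v,z,r=14):
    g=c['image'].max(2)[v-r:v+r,u-r:u+r]; T=g.min()+18; m=(g<T).astype(np.uint8)
    n,l,s,ce=cv2.connectedComponentsWithStats(m); i=1+np.argmax(s[1:,4]); p=ce[i]+[u-r,v-r]; print(g.min(),p,s[i],ray(c,*p,z))
btn(load('top0'),391,193,.083); btn(load('t5'),353,202,.09)
t=snap('top','t6'); btn(t,346,203,.09,12)
a=t['image'][155:275,215:415,::-1]; cv2.imwrite('pics/t6c.png',cv2.resize(a,None,fx=4,fy=4,interpolation=2))
E
```

```text
88 [390.71328671 193.03496503] [  7   8  14  14 143] [ 0.61992326 -0.10795784  0.083     ]
80 [351.36054422 202.30612245] [  6   8  14  14 147] [ 0.60308351 -0.03086454  0.09      ]
81 [348.15243902 204.12195122] [  7   5  15  19 164] [ 0.59973912 -0.02463624  0.09      ]
```

View pics/t6c.png

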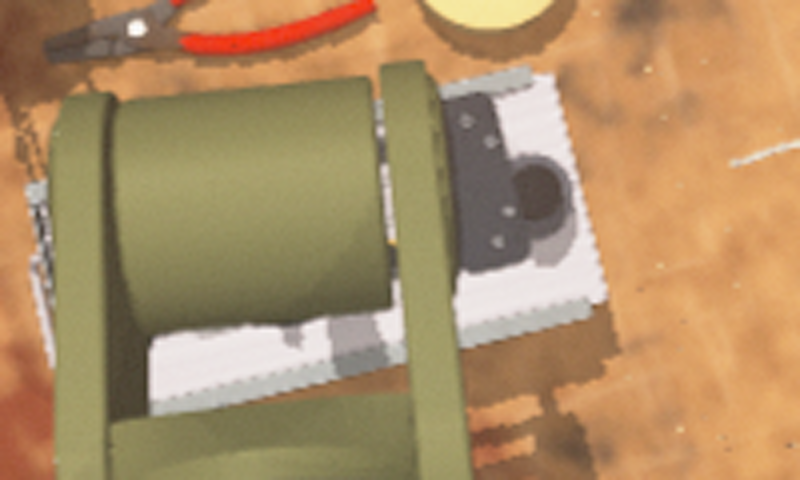

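The lid has moved on further and the button is at about (537,191), which is (0.601,-0.025) in the world. I'll press it now.

Emit:
{"method": "servo_tool", "body": {"motion": [[1,1,-4,0,0],[1,2,-8,0,0],[1,2.4,-10.8,0,0],[1,2.4,-10.8,-1,0],[1,2.4,-10.8,-2,0],[1,2.4,-10.8,-2.4,0],[1,2.4,-10.8,-2.6,0],[1,2.4,-10.8,-2.8,0],[1,2.4,-10.8,-3.0,0],[1,2.4,-10.8,-3.2,0],[1,2.4,-10.8,-3.2,0]]}}

```text
time_s: 13.85
ee_pos: [0.6006, -0.0251, 0.2841]
eef_rot: [-3.141, -0.001, 0.218]
force: [-3.2, 2.5, 5.4]
grip_width: 0.0001
grip_force: 2.6
```

Emit:
{"method": "servo_tool", "body": {"motion": [[1,0,0,-0.1,0],[1,0,0,-0.2,0],[1,0,0,-0.25,0],[1,0,0,-0.25,0]]}}

```text
time_s: 14.35
ee_pos: [0.6006, -0.0251, 0.2818]
eef_rot: [-3.142, -0.001, 0.218]
force: [-4.3, 2.3, 6.2]
grip_width: 0.0004
grip_force: 2.9
```

Emit:
{"method": "servo_tool", "body": {"motion": [[1,0,0,-0.15,0],[1,0,0,-0.3,0],[1,0,0,-0.45,0],[1,0,0,-0.6,0],[1,0,0,-0.6,0]]}}

```text
time_s: 14.98
ee_pos: [0.6006, -0.0251, 0.2759]
eef_rot: [-3.142, -0.001, 0.218]
force: [-5.1, 2.5, 6.7]
grip_width: 0.0008
grip_force: 3.8
```

Emit:
{"method": "servo_tool", "body": {"motion": [[1,0,0,-0.1,0],[1,0,0,-0.15,0],[1,0,0,-0.15,0]]}}

```text
time_s: 15.35
ee_pos: [0.6006, -0.0252, 0.2752]
eef_rot: [3.141, -0.001, 0.218]
force: [-7.6, 1.1, 14.4]
grip_width: 0.0003
grip_force: 7.4
```

Emit:
{"method": "servo_tool", "body": {"motion": [[1,0,0,-0.1,0],[1,0,0,-0.1,0]]}}

```text
time_s: 15.6
ee_pos: [0.6006, -0.0253, 0.2749]
eef_rot: [3.141, -0.001, 0.218]
force: [-9.9, 0.3, 21.1]
grip_width: 0.0004
grip_force: 10.5
```

Emit:
{"method": "servo_tool", "body": {"motion": [[1,0,0,0.3,0],[1,0,0,0.6,0],[1,0,0,0.9,0],[1,0,0,1.1,0],[1,0,0,1.1,0],[1,0,0,1.1,0]]}}

```text
time_s: 16.35
ee_pos: [0.6006, -0.0254, 0.2835]
eef_rot: [3.142, -0.0, 0.218]
force: [-0.0, -0.2, 0.8]
grip_width: 0.0006
grip_force: 0.3
```

The button no longer follows at this height, so it is latched. I'll retreat and check.

Emit:
{"method": "servo_tool", "body": {"motion": [[1,0,0,1,0],[1,0,0,4,0],[1,0,-2,8,0],[1,0,-6,10,0],[1,-4,-12,10,0],[1,-6,-17,10,0],[1,-8,-22,10,0],[1,-8,-22,10,0],[1,-8,-22,10,0]]}}

```text
time_s: 17.48
ee_pos: [0.5207, -0.2451, 0.384]
eef_rot: [3.142, -0.0, 0.218]
force: [-0.1, 0.3, 0.7]
grip_width: 0.0006
grip_force: 0.0
```

```bash
python3 - <<'E'
from h import *
t=snap('top','t7'); s=snap('scene','s7'); o=ctrl.get_obs(); print(o['ee_pos'],o['force'])
a=cv2.resize(t['image'][155:275,215:385,::-1],(510,360),interpolation=2); b=cv2.resize(s['image'][145:285,260:415,::-1],(398,360),interpolation=2)
im=np.hstack([a,b]); cv2.imwrite('pics/f.png',cv2.resize(im,(800,int(360*800/im.shape[1]))))
E
```

```text
[ 0.52106189 -0.24435496  0.3838701 ] [ 0.16390921 -0.12356682 -0.87860281]
```

View pics/f.png

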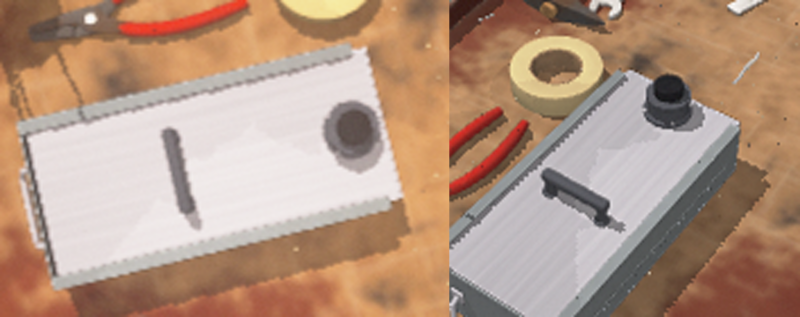

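The final view shows the lid shut, but the button's height at (668,88) is unclear by eye, so I'll measure it against the earlier up and down pictures.

```bash
python3 - <<'E'
from h import *
def m(f,u,v,r=16):
    c=load(f); g=c['image'].max(2)[v-r:v+r,u-r:u+r]
    for T in (60,):
        k=(g<T).astype(np.uint8); n,l,s,ce=cv2.connectedComponentsWithStats(k); i=1+np.argmax(s[1:,4]); print(f,T,s[i],(ce[i]+[u-r,v-r]).round(1))
m('s2',380,163); m('s4',380,160); m('s7',356,184)
# expected projected top heights: home catch axis
s=load('s7')
for f,P in(('s2',(.6185,-.105)),('s4',(.6185,-.105)),('s7',(.6005,-.025))):
  c=load(f); print(f,[np.round(proj(c,(*P,z)),1) for z in(.073,.084,.09)])
for f,u,v in(('s2',380,163),('s4',380,160),('s7',356,184)):
  print(f); print(load(f)['image'].max(2)[v-22:v+26,u-1:u+2].mean(1).astype(int).tolist())
E
```

```text
s2 60 [10 10 12 10 99] [379.6 161.5]
s4 60 [  0   0  22  23 319] [373.4 155.8]
s7 60 [ 10  10  14  13 138] [356.8 184.1]
s2 [array([379. , 163.1]), array([379.4, 159. ]), array([379.6, 156.7])]
s4 [array([379. , 163.1]), array([379.4, 159. ]), array([379.6, 156.7])]
s7 [array([357.1, 185.6]), array([357.3, 181.5]), array([357.4, 179.2])]
s2
[152, 153, 152, 153, 151, 152, 174, 173, 176, 176, 178, 180, 183, 188, 196, 103, 46, 44, 43, 46, 46, 46, 46, 32, 28, 36, 110, 116, 75, 67, 68, 68, 68, 68, 103, 93, 74, 189, 218, 217, 215, 215, 216, 216, 217, 218, 217, 217]
s4
[124, 91, 94, 95, 89, 109, 144, 180, 190, 186, 183, 186, 187, 194, 155, 66, 47, 48, 47, 47, 49, 48, 40, 35, 34, 34, 33, 33, 39, 101, 122, 79, 72, 72, 73, 74, 70, 110, 95, 79, 199, 226, 224, 223, 223, 224, 224, 224]
s7
[153, 140, 130, 134, 140, 147, 155, 160, 166, 167, 167, 165, 165, 173, 178, 133, 56, 39, 41, 40, 39, 41, 40, 42, 34, 28, 28, 26, 69, 97, 98, 67, 55, 63, 64, 65, 63, 63, 68, 69, 203, 208, 205, 204, 204, 203, 202, 203]
```

The black part of the button spans 12 rows. Scaled for distance, I'd expect about 11 if latched and 15 if up. That agrees with the force reading, so it is latched.

```bash
python3 -c "
from station import ctrl
print(ctrl.hand_in())"
```

```text
the job is handed in; nothing more can be done
None
```

The lid is fully home and the catch reads as latched with its pin down, by the force feel and the pictures. I handed the job in at about 17.6 s; no verdict came back, and the pliers, tape and gas cup weren't touched.

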